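# Release the mosaic press tray with its two-key interlock

## Robot

A 6-joint arm with a two-finger parallel gripper is mounted at the origin on the work surface. World frame = base frame: x ahead of the robot, y to its left, z up, the work surface at z = 0. Lengths are in m, angles in degrees, forces in N, time in s.
With the tool pointing down it reaches from about 0.4 to 0.825 m from the base axis. Payload 7 kg.
Tool frame: the origin (TCP) lies midway between the tips of the shut fingers; the grasp point (between the pads) lies 19 mm behind it (ctrl.hold_point_z is the distance from the TCP to the grasp point, in m); z points along the fingers, x is the direction in which the jaws open and shut, and the axes are right-handed (so a half turn about z gives the same grasp; the last joint's range is limited). The gripper opens to 88 mm and grips with 3 to 60 N. Pads are 19 mm wide; open, the fingers measure 130 mm over their backs; the gripper's body (78 mm by 193 mm) begins 47 mm behind the grasp point.
Start: joints at [90.075, 20.546, 0.682, 0, -70.136, -16.507], TCP at [0.191, 0.647, 0.188] pointing down, gripper open.
Joint ranges: [-176.03, 176.03], [-82.01, 121.73], [-58.28, 71.71], [-173.87, 95.51], [-174.79, -0.11], [-173.66, 173.66]. Speed limits (degrees/s): [136.94, 136.94, 172.46, 180, 180, 180].

## Interface

Orientations are given as [roll, pitch, yaw] about the fixed x, y, z axes, in that order (R = Rz(yaw) Ry(pitch) Rx(roll)).
In Python, from plant import ctrl gives the robot as it stands.
- The arm moves only by the tool apply_moves, never from a script. Its argument "motion" is a list of rows, each a list of 2 entries, a list of its own where there are three numbers: the shift along the world's x, y, z in cm, then the turn about the world's z in degrees. In form: [[[tx, ty, tz], roll], ...]. A call has 1 to 10 rows; each row is the pose to reach, as a shift and turn from the pose commanded when the call began; what a row does not reach only later rows make up. A row lasts 1/10 s, in which the tool goes at most 50 mm and 8.59 degrees, less where a joint would pass 70% of its speed; a pose out of reach is approached as far as the arm can. A call with a gripper value outside its range is refused whole. "hand" is the finger opening in cm, from 0 to 8.76, set as the call begins (left out, the last holds). The fingers move at their own pace and stop on an object; the grip force is fixed at half the most. Time passes only in rows, so rows that repeat a pose let the fingers close. It gives the time, the measured TCP pose, the force and the opening at its end, in the units of the state.
- ctrl.get_obs(): the state, without advancing time (a new reading comes with each control period).
- ctrl.snapshot(name): name is "scene" or "top" or "wrist"; returns (picture, depth): 384x512x3 uint8, blue, green, red; 384x512 float32, m along the optical axis (not along the pixel's ray), 0 where there is no reading.
- ctrl.camera_model(name): a dict with "fx", "fy", "cx", "cy" (pixels), "cam_to_world" (4x4, takes a point from camera to world coordinates); the wrist camera has in their place "tool_from_camera" (4x4, takes a point from camera to tool coordinates, whose origin is the TCP and whose axes are the tool frame's). Camera axes: x right, y down, z forward; pixel columns grow to the right and rows downward; lengths in m; the calibration is good to about 2 mm. A picture is of the moment at which its call begins: read the wrist's pose just before it. camera_model takes no time and is no camera call.
- ctrl.close_job(): hands the job in, once; it reports no verdict.
The state is a dict: "clock": time; "joint_pos": joint angles; "qvel": joint speeds; "tau": joint torques, N m; "tool_pos": TCP position; "orientation": TCP orientation; "force": force on the tool from outside, world axes, zero at the start; "moment": the same for the moment, N m; "opening": finger opening in m.
Only numpy, scipy, OpenCV 4.12 (cv2) and the standard library are available. Lean on these libraries where they do the work, as an engineer would, in place of code of your own. Each camera call takes 0.05 s, during which the arm holds its last target.

## Task

Press the two small round release keys at the front of the mosaic press down together with the two fingertips and keep both held down while the sprung tray slides out from under the press. When the tray is all the way out, let both keys go and move clear; leave the larger mushroom button on the press and everything around it alone, and do not pick anything up.

Things in the scene. Friction and masses are not known exactly. Their poses are not given: they have to be found in the camera images.
- press: grey bench mosaic press, fixed to the table, 240 mm deep (x) x 200 mm wide (y), cover plate top 60 mm above the table; over its rear half, 60 mm behind the centre, a crossbar on two posts (200 mm wide, top 106 mm above the table) carries a black handwheel (84 mm wide, with a crank knob, top 142 mm above the table). Origin at the underside centre; its front, where the tray comes out, faces its own -x, its +y is the left side
- key_left_top (a point): centre of the top face of the left release key: plain steel cylinder 22 mm in diameter standing in a 30 mm dark collar, on the press cover 75 mm in front of the press centre and 29 mm to its left (+y). Its top is 82 mm above the table when up (14 mm above the collar, 22 mm above the cover). The key slides straight down; this point moves with it
- key_right_top (a point): the same for the right release key, 29 mm to the right (-y) of the press centre line: the two key centres are 58 mm apart, on a line along the press's y axis, with 36 mm clear between the caps
- key_left (a joint): travel of the left key in m: 0 up, 0.008 fully down, where it meets a hard stop. Sprung: 1.5 N to start, 5 N fully down; pops up when let go. Its latch lets go of the tray beyond about 0.005; pressed to 0.006 or more it is safely clear
- key_right (a joint): the same for the right key. Each key alone holds the tray: it moves only while both are down, and stops at the next catch (every 30 mm) if either comes up
- tray (a joint): how far the tray has come out, in m: 0 locked in, 0.09 fully out (stop). With both keys down a damped spring drives it out in 2 to 3 s; it then stays out
- tray_front (a point): middle of the upper edge of the tray's aluminium front lip (178 mm wide, 32 mm high); the tray slides level along the press's -x, away from under the cover, 90 mm in all; with the tray in, this point is 131 mm in front of the press centre
- bleed_top (a point): centre of the top of the single larger mushroom button (steel, 36 mm wide), which is not to be pressed; 10 mm in front of the press centre and 68 mm to its left, 83 mm above the table
- bleed (a joint): travel of the mushroom button in m: 0 up, 0.006 fully down
- nippers: red-handled tile nippers lying flat, 150 x 60 mm, 14 mm high; origin under the pivot. Not part of the job: leave it where it is
- foil_dish: open aluminium dish of mosaic chips, 92 mm wide, 28 mm high; origin at the underside centre. Not part of the job: leave it where it is
- mug: white mug, 80 mm wide, 90 mm high, handle at its +y; origin at the underside centre. Not part of the job: leave it where it is
- glue: white glue bottle, 56 mm wide, 130 mm high; origin at the underside centre. Not part of the job: leave it where it is
- tile_stack: small block of stacked terracotta tiles, 50 x 50 mm, 30 mm high; origin at the underside centre. Not part of the job: leave it where it is
- chip_dish: little white dish of chips, 52 mm wide, 18 mm high, standing on the press cover in front of the crossbar, on the right (-y) half; origin at the underside centre. Not part of the job: leave it where it is

How it is judged:
By the outcome, as a careful person would: the job done as asked, in the order asked, and still so for the second after the job is handed in, with the robot touching nothing.
It also fails if it takes over 34 s, if anything falls off the work surface, if the arm or the gripper's body presses on something with over 40 N, if the wrist force passes 120 N, or if a joint passes its speed limit or range.

## Working session

There is one attempt and no reset: what is moved stays moved. The work goes in short steps, Python scripts to look and compute and a tool call to move; the robot and the scene stay as the last step left them, time stands still between calls to the robot, and variables do not carry over. Pictures are saved under pics/ and viewed, and the job is handed in when it is done.

Besides the shell and the picture viewer there is one more tool, called after "Emit:" by a JSON object that holds its "method" and its "body", one argument or row to a line. apply_moves: Moves the arm, as the interface text tells. Its arguments: {"type":"object","properties":{"motion":{"type":"array"},"hand":{"type":"number"}},"required":["motion"]}

```bash
mkdir -p pics; python3 - <<'E'
from plant import ctrl
import cv2,numpy as np
print(ctrl.get_obs())
for n in("scene","top"):
    im,d=ctrl.snapshot(n); cv2.imwrite(f"pics/{n}0.png",im); np.savez(f"{n}0.npz",im=im,d=d); print(ctrl.camera_model(n))
print(ctrl.camera_model("wrist"))
E
```

```text
{'clock': 0.0, 'joint_pos': array([ 9.00717132e+01,  2.05913104e+01,  6.33750707e-01, -2.18466985e-02,
       -7.01359328e+01, -1.65092044e+01]), 'qvel': array([ 0.04654193, -0.09011258,  0.0167249 ,  0.03774641,  0.03648622,
        0.04448601]), 'tau': array([ 9.52390910e-04, -5.82702184e+01,  2.93053508e+01,  6.99750692e+00,
        6.82327125e-03, -1.58855987e-04]), 'tool_pos': array([0.19084118, 0.64687641, 0.18731855]), 'orientation': array([-1.79993120e+02, -9.54747402e-02, -1.06444937e+02]), 'force': array([-0.00960267, -0.00350383,  0.80821891]), 'moment': array([ 0.0120348 , -0.03531822, -0.0273941 ]), 'opening': 0.08740708004768427}
{'fx': 453.0594037364723, 'fy': 453.0594037364723, 'cx': 255.46139327125078, 'cy': 195.03422568018655, 'cam_to_world': array([[-0.84732777,  0.37737385, -0.3736638 ,  0.93700314],
       [ 0.53104253,  0.60926697, -0.58888674,  0.62310562],
       [ 0.00543056, -0.69741146, -0.71665038,  0.797657  ],
       [ 0.        ,  0.        ,  0.        ,  1.        ]])}
{'fx': 393.63889510203535, 'fy': 393.63889510203535, 'cx': 258.3691997059299, 'cy': 193.2018516698349, 'cam_to_world': array([[ 0.00305144, -0.99626843,  0.08625492,  0.49691273],
       [-0.99997553, -0.00358297, -0.00600817,  0.03656471],
       [ 0.0062948 , -0.08623448, -0.99625498,  0.86985108],
       [ 0.        ,  0.        ,  0.        ,  1.        ]])}
{'fx': 318.0735899226013, 'fy': 318.0735899226013, 'cx': 251.94553884660246, 'cy': 197.17009570684763, 'tool_from_camera': array([[ 9.99999956e-01, -2.14652372e-04, -2.05279282e-04,
         6.56408570e-04],
       [ 2.63873251e-04,  9.59323515e-01,  2.82308917e-01,
        -7.69450291e-02],
       [ 1.36330963e-04, -2.82308958e-01,  9.59323529e-01,
        -1.96367655e-01],
       [ 0.00000000e+00,  0.00000000e+00,  0.00000000e+00,
         1.00000000e+00]])}
```

View pics/scene0.png

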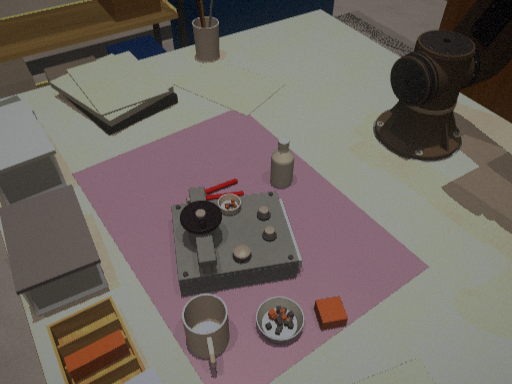

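View pics/top0.png

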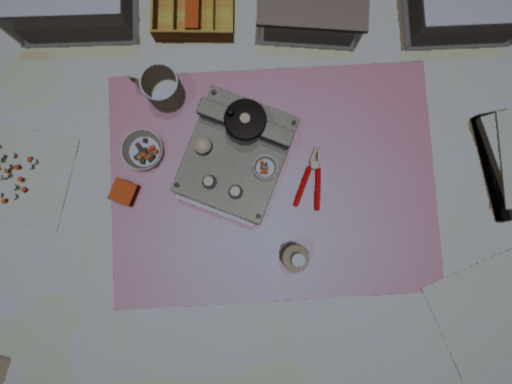

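```bash
python3 - <<'E'
import cv2
im=cv2.imread("pics/top0.png"); cv2.imwrite("pics/top0c.png",cv2.resize(im[60:260,200:460],None,fx=3,fy=3,interpolation=cv2.INTER_CUBIC))
E
```

```text
(no output)
```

View pics/top0c.png

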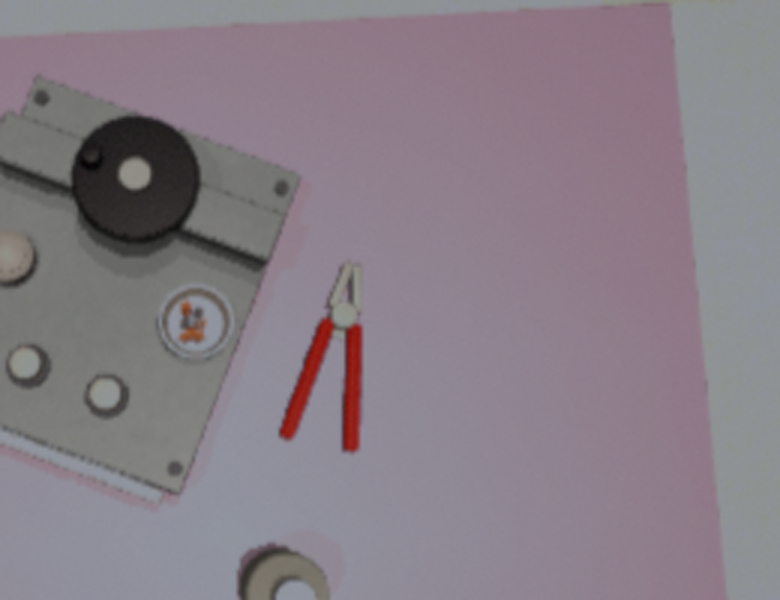

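```bash
cat > h.py <<'E'
import numpy as np
def plane(cm,u,v,z):
    T=cm["cam_to_world"]; d=T[:3,:3]@np.array([(u-cm["cx"])/cm["fx"],(v-cm["cy"])/cm["fy"],1]); o=T[:3,3]
    return o+d*(z-o[2])/d[2]
E
python3 - <<'E'
from plant import ctrl
from h import *
import cv2
for n,x0,y0,w,h in(("top",160,120,120,90),("scene",220,190,90,80)):
    im=cv2.imread(f"pics/{n}0.png"); c=cv2.resize(im[y0:y0+h,x0:x0+w],None,fx=6,fy=6,interpolation=cv2.INTER_CUBIC)
    cv2.imwrite(f"pics/{n}0k.png",np.clip(c*1.5,0,255).astype(np.uint8))
cm=ctrl.camera_model("top")
l=plane(cm,208.7,181.3,.082);r=plane(cm,235.3,191,.082);print(l,r,np.linalg.norm(l-r),(l+r)/2)
d=np.load("top0.npz")["d"]; print(d[181,209],d[191,235])
E
```

```text
[0.58880833 0.13185445 0.082     ] [0.56939803 0.07817839 0.082     ] 0.057077837291899816 [0.57910318 0.10501642 0.082     ]
0.7938431 0.794327
```

View pics/top0k.png

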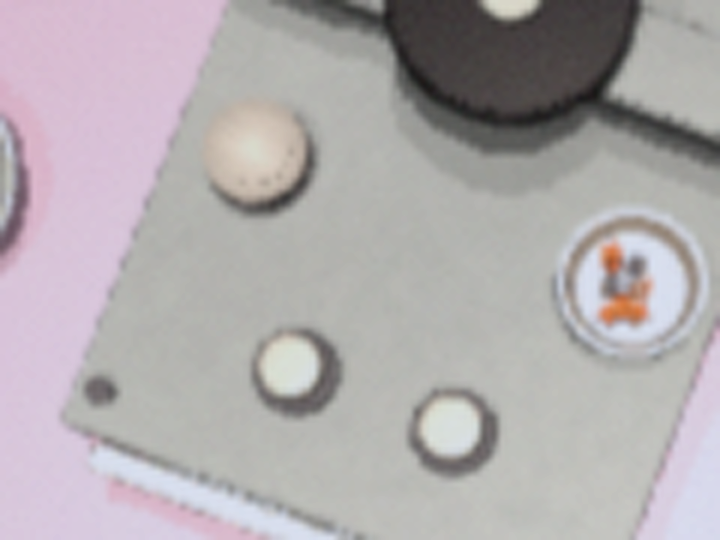

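View pics/scene0k.png

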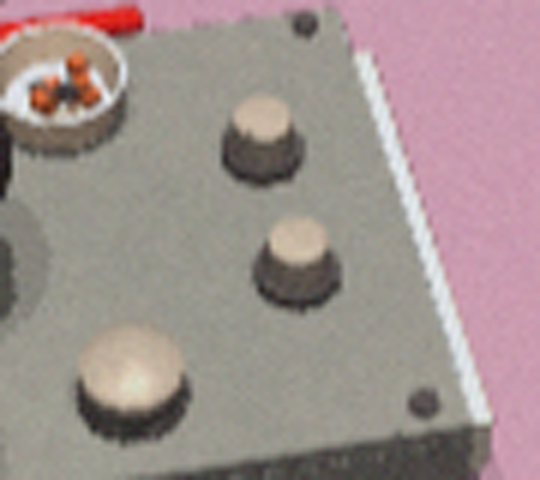

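```bash
python3 - <<'E'
from plant import ctrl
from h import *
for n,a,b in(("top",(207.75,180.9),(234.4,190.4)),("scene",(269.25,229.9),(263.4,209.25))):
    cm=ctrl.camera_model(n)
    l=plane(cm,*a,.082);r=plane(cm,*b,.082);d=l-r;print(l,r,np.linalg.norm(d),(l+r)/2,np.degrees(np.arctan2(d[1],d[0])))
E
```

```text
[0.5896113  0.13377638 0.082     ] [0.57060219 0.07999606 0.082     ] 0.057040945694179127 [0.58010675 0.10688622 0.082     ] 70.5336137740053
[0.59280396 0.13447752 0.082     ] [0.57195366 0.07993162 0.082     ] 0.05839512334406804 [0.58237881 0.10720457 0.082     ] 69.08052759859842
```

Emit:
{"method": "apply_moves", "body": {
  "motion": [
    [[1, -1.4, 0], 0],
    [[3, -4.2, 0], 0],
    [[5, -7, 0], 0],
    [[7.2, -10, 0], 0],
    [[9.4, -13, 0], 0],
    [[11.6, -16, 0], 0],
    [[13.8, -19, 0], -1],
    [[16, -22, 0], -1.5],
    [[18.2, -25, 0], -2],
    [[20.4, -28, 0], -2]
  ],
  "hand": 3.7
}}

```text
clock: 1.1
tool_pos: [0.3956, 0.3652, 0.1882]
orientation: [180.0, -0.0, -108.5]
force: [-0.0, 1.2, -0.4]
opening: 0.0368
```

Emit:
{"method": "apply_moves", "body": {
  "motion": [
    [[2.2, -3, 0], 0],
    [[4.4, -6, 0], -0.5],
    [[6.6, -9, 0], -1],
    [[8.8, -12, 0], -1.5],
    [[11, -15, 0], -1.8],
    [[13.2, -18, 0], -1.8],
    [[15.2, -21, 0], -1.8],
    [[17, -23.8, -1], -1.8],
    [[18.2, -25.4, -2], -1.8],
    [[18.6, -26, -3], -1.8]
  ]
}}

```text
clock: 2.1
tool_pos: [0.5813, 0.1051, 0.1575]
orientation: [180.0, -0.0, -110.4]
force: [-0.5, -0.0, -0.7]
opening: 0.0369
```

```bash
python3 - <<'E'
from plant import ctrl
import cv2
o=ctrl.get_obs();print({k:o[k] for k in("clock","tool_pos","orientation","force","opening")})
for n in("wrist","scene","top"):
    im,d=ctrl.snapshot(n); cv2.imwrite(f"pics/{n}1.png",im)
print(ctrl.get_obs()["tool_pos"])
E
```

```text
{'clock': 2.1, 'tool_pos': array([0.58128529, 0.10507977, 0.15749757]), 'orientation': array([ 1.79978704e+02, -2.66358214e-02, -1.10372008e+02]), 'force': array([-0.49378165, -0.02191937, -0.74106406]), 'opening': 0.036917066919661526}
[0.58011818 0.10678143 0.15739092]
```

View pics/wrist1.png

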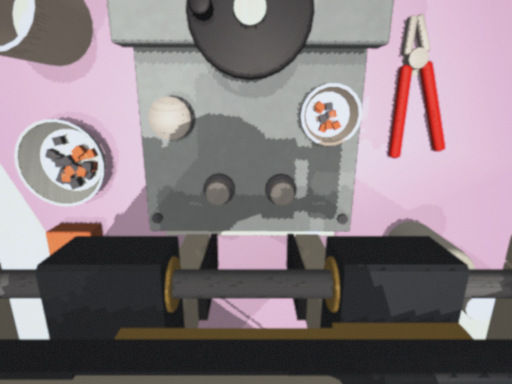

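View pics/scene1.png

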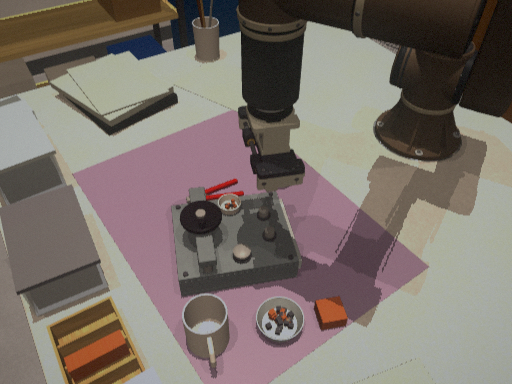

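```bash
python3 - <<'E'
import cv2,numpy as np
im=cv2.imread("pics/wrist1.png")[160:330,160:340]; cv2.imwrite("pics/wrist1k.png",np.clip(cv2.resize(im,None,fx=4,fy=3.5,interpolation=cv2.INTER_CUBIC)*1.8,0,255).astype(np.uint8))
im=cv2.imread("pics/wrist1.png")[165:215,195:305]; cv2.imwrite("pics/wrist1kk.png",np.clip(cv2.resize(im,None,fx=7,fy=7,interpolation=cv2.INTER_CUBIC)*1.8,0,255).astype(np.uint8))
E
```

```text
(no output)
```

View pics/wrist1k.png

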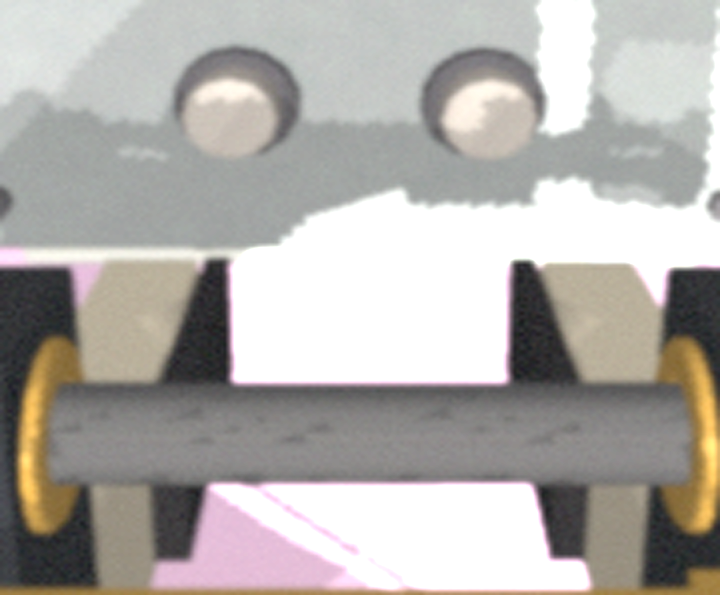

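View pics/wrist1kk.png

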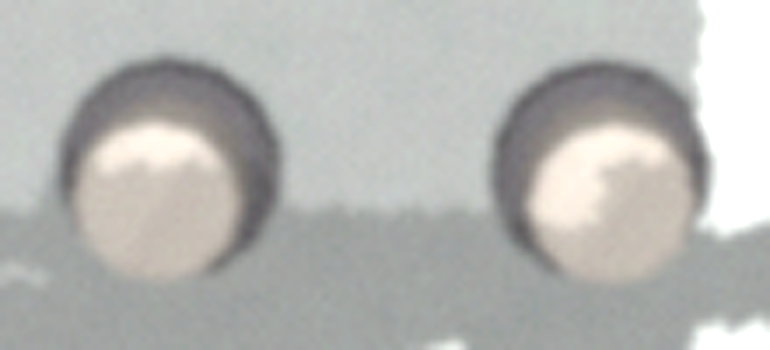

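```bash
python3 - <<'E'
from plant import ctrl
import numpy as np
from scipy.spatial.transform import Rotation as R
cm=ctrl.camera_model("wrist")
for pos,eul in(([.58128529,.10507977,.15749757],[179.9787,-.0266,-110.372]),):
    T=np.eye(4);T[:3,:3]=R.from_euler("xyz",eul,degrees=True).as_matrix();T[:3,3]=pos
    T=T@cm["tool_from_camera"];P=[]
    for u,v in((217.0,193.4),(281.7,193.6)):
        d=T[:3,:3]@[(u-cm["cx"])/cm["fx"],(v-cm["cy"])/cm["fy"],1];P.append(T[:3,3]+d*(.082-T[2,3])/d[2])
    d=P[0]-P[1];print(P,np.linalg.norm(d),(P[0]+P[1])/2,np.degrees(np.arctan2(d[1],d[0])))
o=ctrl.get_obs();print(o["tool_pos"],o["orientation"])
E
```

```text
[array([0.59230527, 0.13345418, 0.082     ]), array([0.57211315, 0.07966917, 0.082     ])] 0.0574504036377413 [0.58220921 0.10656168 0.082     ] 69.42271703100006
[0.58011818 0.10678143 0.15739092] [ 1.79917136e+02 -7.75884046e-02 -1.10293783e+02]
```

Emit:
{"method": "apply_moves", "body": {
  "motion": [
    [[0.1, 0, -1], 0],
    [[0.1, 0, -2.5], 0],
    [[0.1, 0, -4], 0],
    [[0.1, 0, -5.3], 0],
    [[0.1, 0, -6.3], 0],
    [[0.1, 0, -6.8], 0],
    [[0.1, 0, -7], 0],
    [[0.1, 0, -7], 0]
  ],
  "hand": 4.0
}}

```text
clock: 3.05
tool_pos: [0.5821, 0.1075, 0.0884]
orientation: [-180.0, 0.0, -110.2]
force: [0.4, 0.6, -0.5]
opening: 0.0399
```

```bash
python3 - <<'E'
from plant import ctrl
import cv2,numpy as np
o=ctrl.get_obs();print({k:o[k] for k in("clock","tool_pos","orientation","force","opening")})
im,d=ctrl.snapshot("scene"); c=cv2.resize(im[150:290,190:330],None,fx=4,fy=4,interpolation=cv2.INTER_CUBIC);cv2.imwrite("pics/scene2.png",np.clip(c*1.6,0,255).astype(np.uint8))
im,d=ctrl.snapshot("wrist"); c=cv2.resize(im[160:330,160:340],None,fx=4,fy=3.5,interpolation=cv2.INTER_CUBIC);cv2.imwrite("pics/wrist2.png",np.clip(c*1.6,0,255).astype(np.uint8))
E
```

```text
{'clock': 3.05, 'tool_pos': array([0.58210201, 0.10751252, 0.08836051]), 'orientation': array([-1.79990746e+02,  2.37935508e-03, -1.10222933e+02]), 'force': array([ 0.3722866 ,  0.63444622, -0.47754494]), 'opening': 0.03991818383122943}
```

View pics/scene2.png

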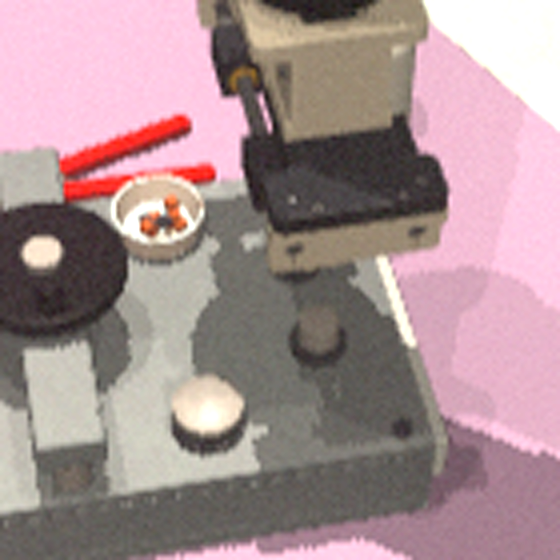

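View pics/wrist2.png

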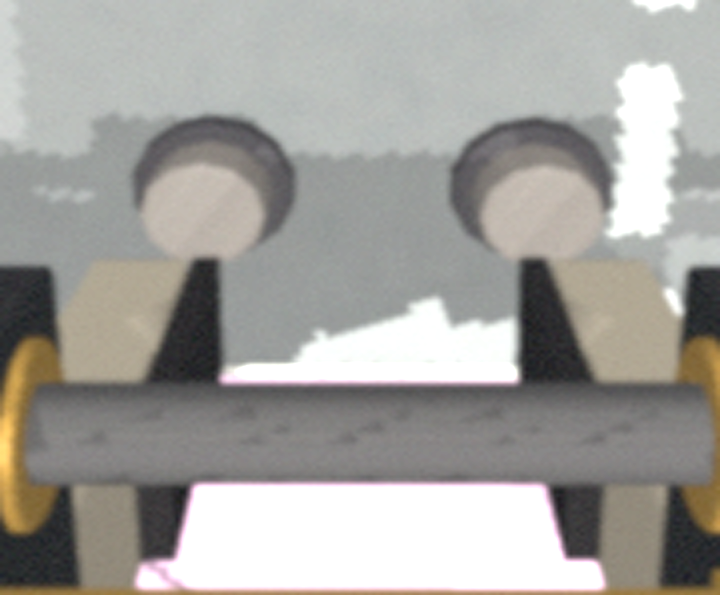

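```bash
python3 - <<'E'
from plant import ctrl
import cv2,numpy as np
from scipy.spatial.transform import Rotation as R
o=ctrl.get_obs();print(o["tool_pos"],o["orientation"],o["clock"])
T=np.eye(4);T[:3,:3]=R.from_euler("xyz",o["orientation"],degrees=True).as_matrix();T[:3,3]=o["tool_pos"]
w,dw=ctrl.snapshot("wrist"); s,ds=ctrl.snapshot("scene"); t,dt=ctrl.snapshot("top")
cw=ctrl.camera_model("wrist");Tw=T@cw["tool_from_camera"]
def proj(cm,C,p):
    q=np.linalg.inv(C)@np.append(p,1);return cm["cx"]+cm["fx"]*q[0]/q[2],cm["cy"]+cm["fy"]*q[1]/q[2],q[2]
out={}
for n,im,C in(("wrist",w,Tw),("scene",s,None),("top",t,None)):
    cm=ctrl.camera_model(n);C=cm["cam_to_world"] if C is None else C
    for x in(-.030,.030):
        for z in(0,-.02,-.04,-.06):
            p=(T@[x,0,z,1])[:3];u,v,_=proj(cm,C,p);print(n,x,z,round(u),round(v))
            if 0<=u<512 and 0<=v<384: cv2.circle(im,(int(u),int(v)),1,(0,0,255) if z==0 else (0,255,0),-1)
    cv2.imwrite(f"pics/{n}3.png",cv2.resize(im[100:300,150:350],None,fx=3,fy=3))
# wrist depth → tool coords at finger pixels
for v in range(215,262,4):
  for u in (195,205,212,220):
    z=dw[v,u]; p=cw["tool_from_camera"]@[(u-cw["cx"])/cw["fx"]*z,(v-cw["cy"])/cw["fy"]*z,z,1]; print(u,v,np.round(p[:3]*1000,0),end=" ")
  print()
E
```

```text
[0.58237461 0.10753271 0.08880587] [-1.79958869e+02  3.42647204e-02 -1.10231023e+02] 3.15
wrist -0.03 0 206 225
wrist -0.03 -0.02 201 237
wrist -0.03 -0.04 195 252
wrist -0.03 -0.06 188 271
wrist 0.03 0 297 225
wrist 0.03 -0.02 301 237
wrist 0.03 -0.04 306 252
wrist 0.03 -0.06 313 271
scene -0.03 0 270 228
scene -0.03 -0.02 270 222
scene -0.03 -0.04 270 215
scene -0.03 -0.06 271 208
scene 0.03 0 263 207
scene 0.03 -0.02 263 200
scene 0.03 -0.04 264 194
scene 0.03 -0.06 264 187
top -0.03 0 206 179
top -0.03 -0.02 205 178
top -0.03 -0.04 204 176
top -0.03 -0.06 202 175
top 0.03 0 235 189
top 0.03 -0.02 234 188
top 0.03 -0.04 233 187
top 0.03 -0.06 233 186
195 215 [-41.   0.  20.] 205 215 [-31.  -5.   6.] 212 215 [-26.  -5.   6.] 220 215 [-21.  -5.   7.] 
195 219 [-38.  -2.   7.] 205 219 [-31.  -2.   5.] 212 219 [-26.  -2.   5.] 220 219 [-21.  -2.   7.] 
195 223 [-38.   1.   6.] 205 223 [-31.   1.   6.] 212 223 [-27.   2.   8.] 220 223 [-21.   2.   8.] 
195 227 [-43.  13.  29.] 205 227 [-32.   4.   7.] 212 227 [-27.   4.   6.] 220 227 [-21.   4.   7.] 
195 231 [-43.  16.  28.] 205 231 [-32.   7.   6.] 212 231 [-27.   7.   6.] 220 231 [-21.   7.   7.] 
195 235 [-29. -12. -44.] 205 235 [-24. -12. -44.] 212 235 [-21. -10. -40.] 220 235 [-24.  19.  29.] 
195 239 [-28. -12. -50.] 205 239 [-23. -11. -47.] 212 239 [-20. -10. -46.] 220 239 [-24.  23.  29.] 
195 243 [-27. -12. -54.] 205 243 [-23. -10. -51.] 212 243 [-20.  -9. -47.] 220 243 [-24.  26.  28.] 
195 247 [-27. -11. -58.] 205 247 [-22. -10. -55.] 212 247 [-20.  -7. -48.] 220 247 [-24.  29.  28.] 
195 251 [-26. -11. -60.] 205 251 [-22. -10. -60.] 212 251 [-20.  -5. -48.] 220 251 [-24.  33.  29.] 
195 255 [-26.  -9. -60.] 205 255 [-21. -10. -64.] 212 255 [-20.  -3. -49.] 220 255 [-24.  37.  30.] 
195 259 [-24. -12. -71.] 205 259 [-20. -10. -67.] 212 259 [-20.  -2. -51.] 220 259 [-24.  40.  29.]
```

View pics/scene3.png

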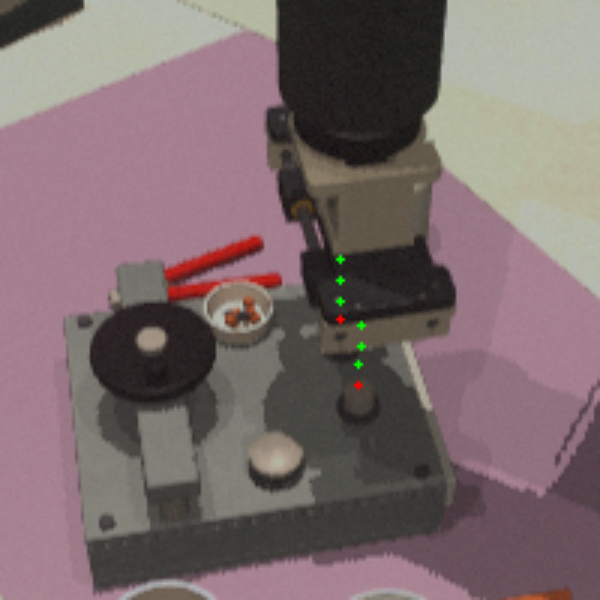

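View pics/wrist3.png

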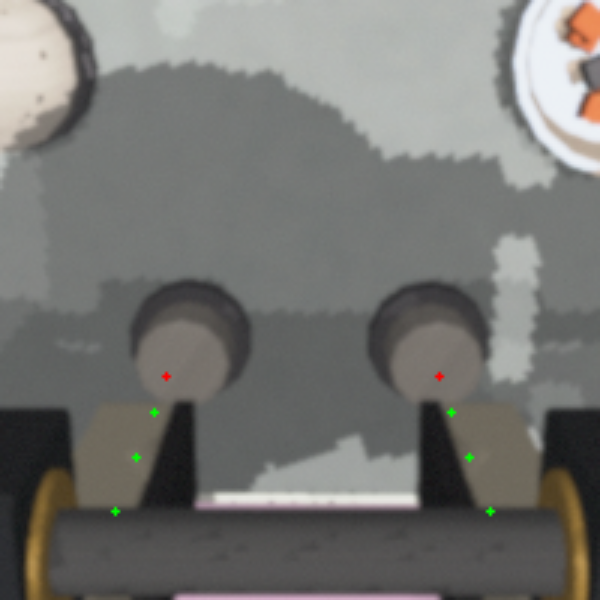

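```bash
python3 - <<'E'
from plant import ctrl
import cv2,numpy as np
w,d=ctrl.snapshot("wrist");cw=ctrl.camera_model("wrist");print(ctrl.get_obs()["clock"])
v,u=np.mgrid[0:384,0:512]
P=np.stack([(u-cw["cx"])/cw["fx"]*d,(v-cw["cy"])/cw["fy"]*d,d,np.ones_like(d)],-1)@cw["tool_from_camera"].T*1000
for vv in (225,230,234,236,240,250,258,264,270,276,284,290,300,310,330,345,360):
    print(vv,[tuple(int(round(a)) for a in P[vv,uu,:3]) for uu in (60,110,165,180,188,200,212,250)])
m=(d>0)&(P[...,2]<-10)&(np.hypot(P[...,0],P[...,1])<150)
print("body zmax",np.percentile(P[m][:,2],[90,99,99.9,100]), P[m][:,0].min(),P[m][:,0].max(),P[m][:,1].min(),P[m][:,1].max())
f=(v<262)&m&(abs(P[...,0])<45); q=P[f]; 
for z0 in(-46,-44,-42,-40,-38): 
    s=q[(q[:,2]>z0)]; print(z0,len(s), s[:,0].min() if len(s) else 0,s[:,0].max() if len(s) else 0, np.unique(np.round(s[:,1]))[:30] )
E
```

```text
3.35
225 [(-183, 34, 88), (-135, 34, 87), (-65, 11, 28), (-54, 11, 29), (-48, 11, 28), (-35, 2, 6), (-27, 2, 6), (-1, 11, 29)]
230 [(-184, 40, 88), (-137, 40, 89), (-65, 15, 28), (-54, 15, 28), (-48, 15, 29), (-35, 6, 6), (-27, 6, 7), (-1, 15, 29)]
234 [(-185, 44, 89), (-136, 43, 87), (-66, 19, 29), (-54, 18, 27), (-33, -12, -42), (-27, -11, -42), (-21, -10, -38), (-1, 19, 29)]
236 [(-185, 46, 88), (-42, -39, -109), (-25, -40, -110), (-54, 20, 28), (-32, -12, -46), (-26, -12, -46), (-20, -10, -42), (-1, 20, 29)]
240 [(-187, 51, 89), (-40, -39, -112), (-25, -39, -111), (-35, -12, -50), (-31, -12, -51), (-25, -12, -50), (-20, -10, -46), (-1, 23, 28)]
250 [(-51, -39, -118), (-37, -39, -119), (-23, -39, -117), (-33, -12, -62), (-29, -12, -62), (-25, -9, -56), (-20, -6, -49), (-1, 32, 29)]
258 [(-48, -39, -123), (-35, -40, -124), (-23, -36, -117), (-31, -12, -70), (-28, -11, -69), (-23, -10, -66), (-20, -2, -50), (-1, 39, 28)]
264 [(-46, -40, -127), (-34, -40, -127), (-23, -35, -119), (-30, -12, -75), (-26, -12, -75), (-22, -11, -73), (-20, 2, -50), (-1, 44, 29)]
270 [(-46, -39, -128), (-
[... 1869 characters left out ...]
99.  -98.]
-42 9266 -44.92317408175306 44.99264354504378 [-127. -126. -125. -124. -123. -122. -121. -120. -119. -118. -117. -116.
 -115. -114. -113. -112. -111. -110. -109. -108. -107. -106. -105. -104.
 -103. -102. -101. -100.  -99.  -98.]
-40 9190 -44.92317408175306 44.99264354504378 [-127. -126. -125. -124. -123. -122. -121. -120. -119. -118. -117. -116.
 -115. -114. -113. -112. -111. -110. -109. -108. -107. -106. -105. -104.
 -103. -102. -101. -100.  -99.  -98.]
-38 9113 -44.92317408175306 44.99264354504378 [-127. -126. -125. -124. -123. -122. -121. -120. -119. -118. -117. -116.
 -115. -114. -113. -112. -111. -110. -109. -108. -107. -106. -105. -104.
 -103. -102. -101. -100.  -99.  -98.]
```

Emit:
{"method": "apply_moves", "body": {
  "motion": [
    [[0, 0, -0.2], 0],
    [[0, 0, -0.4], 0],
    [[0, 0, -0.6], 0],
    [[0, 0, -0.8], 0],
    [[0, 0, -1.0], 0],
    [[0, 0, -1.0], 0]
  ]
}}

```text
clock: 3.95
tool_pos: [0.5817, 0.1073, 0.0778]
orientation: [180.0, -0.0, -110.2]
force: [0.8, -0.3, -0.2]
opening: 0.0404
```

Emit:
{"method": "apply_moves", "body": {
  "motion": [
    [[0, 0, -0.4], 0],
    [[0, 0, -0.9], 0],
    [[0, 0, -1.4], 0],
    [[0, 0, -1.9], 0],
    [[0, 0, -2.3], 0],
    [[0, 0, -2.6], 0],
    [[0, 0, -2.8], 0],
    [[0, 0, -2.8], 0]
  ]
}}

```text
clock: 4.75
tool_pos: [0.5818, 0.1073, 0.05]
orientation: [180.0, -0.0, -110.2]
force: [-0.5, -0.8, 0.2]
opening: 0.0401
```

```bash
python3 - <<'E'
from plant import ctrl
import cv2,numpy as np
o=ctrl.get_obs();print({k:o[k] for k in("clock","tool_pos","orientation","force","moment","opening")})
im,d=ctrl.snapshot("scene"); c=cv2.resize(im[150:290,190:330],None,fx=4,fy=4,interpolation=cv2.INTER_CUBIC);cv2.imwrite("pics/scene4.png",np.clip(c*1.6,0,255).astype(np.uint8))
im,d=ctrl.snapshot("wrist"); c=cv2.resize(im[160:330,160:340],None,fx=4,fy=3.5,interpolation=cv2.INTER_CUBIC);cv2.imwrite("pics/wrist4.png",np.clip(c*1.6,0,255).astype(np.uint8))
cw=ctrl.camera_model("wrist");v,u=np.mgrid[0:384,0:512]
P=np.stack([(u-cw["cx"])/cw["fx"]*d,(v-cw["cy"])/cw["fy"]*d,d,np.ones_like(d)],-1)@cw["tool_from_camera"].T*1000
for vv in range(216,250,4): print(vv,[tuple(int(round(a)) for a in P[vv,uu,:3]) for uu in (175,182,188,195,205,212,220)])
E
```

```text
{'clock': 4.75, 'tool_pos': array([0.58183004, 0.10734302, 0.04997108]), 'orientation': array([ 1.79982962e+02, -2.01527018e-02, -1.10231562e+02]), 'force': array([-0.46815716, -0.78796047,  0.18918993]), 'moment': array([-0.01428675,  0.00460232,  0.02500042]), 'opening': 0.04010017813576811}
216 [(-47, -10, -10), (-43, -10, -10), (-39, -11, -12), (-33, -13, -18), (-27, -13, -19), (-23, -12, -17), (-19, -11, -14)]
220 [(-47, -8, -11), (-43, -8, -11), (-38, -10, -17), (-33, -10, -18), (-27, -11, -20), (-23, -10, -18), (-19, -10, -17)]
224 [(-48, -4, -10), (-43, -4, -9), (-38, -8, -17), (-33, -10, -24), (-26, -11, -26), (-23, -9, -22), (-19, -8, -18)]
228 [(-48, -2, -10), (-42, -5, -18), (-37, -7, -22), (-31, -10, -31), (-26, -10, -29), (-22, -9, -27), (-19, -5, -16)]
232 [(-48, 0, -11), (-42, -3, -18), (-35, -8, -32), (-31, -8, -31), (-26, -8, -32), (-22, -8, -31), (-18, -4, -21)]
236 [(-48, 3, -10), (-35, -12, -45), (-32, -12, -45), (-29, -11, -44), (-23, -12, -46), (-21, -10, -41), (-18, -3, -24)]
240 [(-48, 6, -11), (-34, -12, -50), (-31, -12, -51), (-28, -12, -51), (-23, -10, -47), (-20, -10, -47), (-18, -2, -28)]
244 [(-49, 9, -9), (-33, -12, -56), (-31, -11, -54), (-27, -12, -55), (-23, -10, -52), (-20, -9, -48), (-18, 0, -29)]
248 [(-49, 12, -10), (-32, -12, -59), (-30, -12, -60), (-26, -12, -59), (-22, -10, -56), (-20, -6, -48), (-19, 8, -18)]
```

View pics/scene4.png

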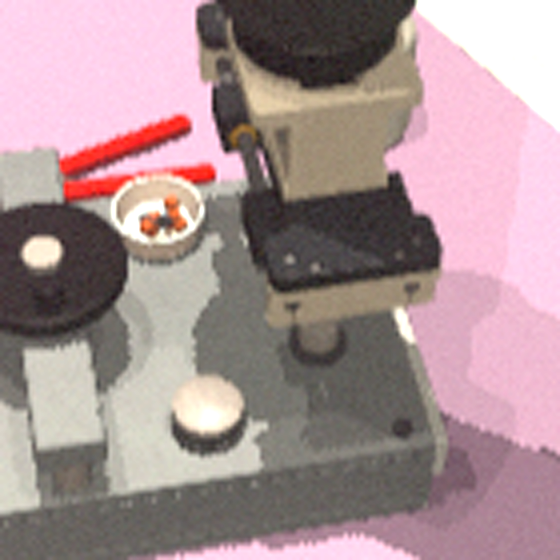

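View pics/wrist4.png

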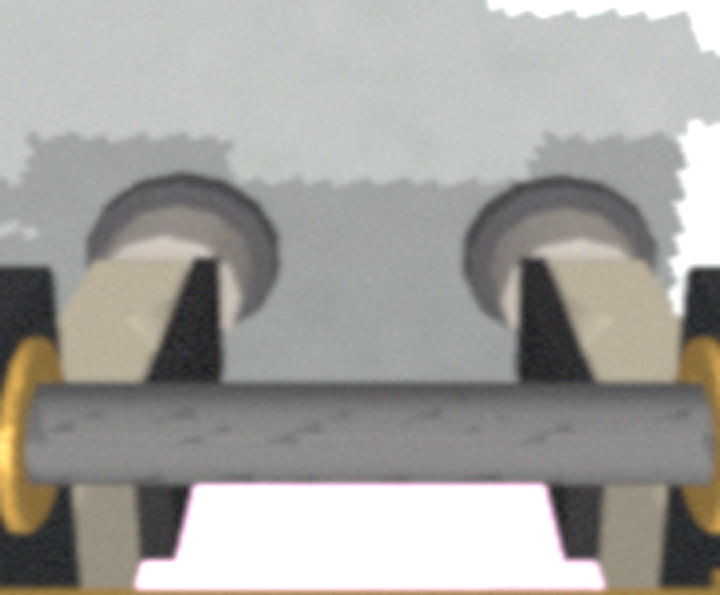

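Emit:
{"method": "apply_moves", "body": {
  "motion": [
    [[0, 0, -0.3], 0],
    [[0, 0, -0.6], 0],
    [[0, 0, -0.8], 0],
    [[0, 0, -0.9], 0],
    [[0, 0, -1.0], 0],
    [[0, 0, -1.0], 0]
  ]
}}

```text
clock: 5.45
tool_pos: [0.5821, 0.1075, 0.0409]
orientation: [-180.0, 0.0, -110.2]
force: [-1.8, 0.6, 5.6]
opening: 0.0401
```

Emit:
{"method": "apply_moves", "body": {
  "motion": [
    [[0, 0, -0.2], 0],
    [[0, 0, -0.4], 0],
    [[0, 0, -0.4], 0],
    [[0, 0, -0.4], 0]
  ]
}}

```text
clock: 5.85
tool_pos: [0.5821, 0.1075, 0.0371]
orientation: [-180.0, 0.0, -110.2]
force: [-3.3, 0.4, 8.9]
opening: 0.0397
```

Emit:
{"method": "apply_moves", "body": {
  "motion": [
    [[0, 0, -0.06], 0],
    [[0, 0, -0.06], 0],
    [[0, 0, -0.06], 0],
    [[0, 0, -0.06], 0],
    [[0, 0, -0.06], 0],
    [[0, 0, -0.06], 0],
    [[0, 0, -0.06], 0],
    [[0, 0, -0.06], 0],
    [[0, 0, -0.06], 0],
    [[0, 0, -0.06], 0]
  ]
}}

```text
clock: 6.85
tool_pos: [0.5821, 0.1074, 0.0366]
orientation: [-180.0, 0.0, -110.2]
force: [-3.6, -0.2, 8.3]
opening: 0.0401
```

```bash
python3 - <<'E'
from plant import ctrl
import cv2,numpy as np
o=ctrl.get_obs();print({k:o[k] for k in("clock","tool_pos","force","moment","opening")})
im,d=ctrl.snapshot("scene"); c=cv2.resize(im[150:290,190:330],None,fx=4,fy=4,interpolation=cv2.INTER_CUBIC);cv2.imwrite("pics/scene5.png",np.clip(c*1.6,0,255).astype(np.uint8))
im,d=ctrl.snapshot("wrist"); cv2.imwrite("pics/wrist5.png",np.clip(im*1.6,0,255).astype(np.uint8))
E
```

```text
{'clock': 6.85, 'tool_pos': array([0.58212078, 0.10744624, 0.03660692]), 'force': array([-3.57205613, -0.21351197,  8.32009412]), 'moment': array([0.07427354, 1.30512194, 0.03722715]), 'opening': 0.04007889109659825}
```

View pics/scene5.png

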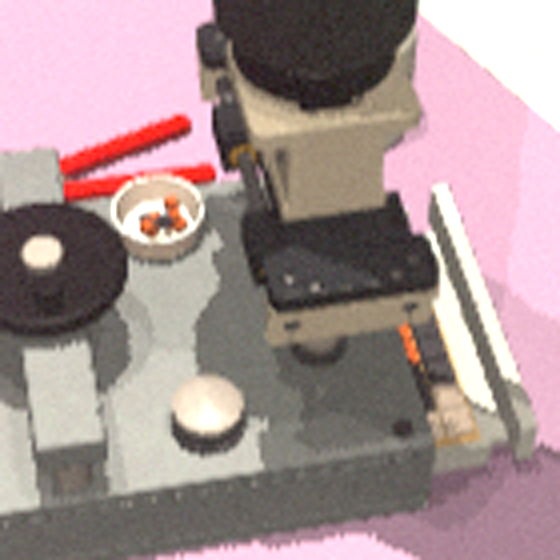

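View pics/wrist5.png

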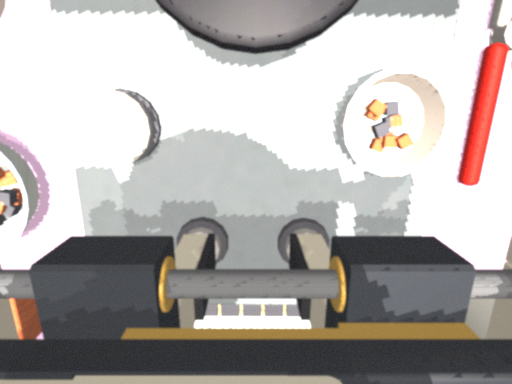

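The tray is already on its way out; I'll keep holding both keys.

Emit:
{"method": "apply_moves", "body": {
  "motion": [
    [[0, 0, -0.03], 0],
    [[0, 0, -0.03], 0],
    [[0, 0, -0.03], 0],
    [[0, 0, -0.03], 0],
    [[0, 0, -0.03], 0],
    [[0, 0, -0.03], 0],
    [[0, 0, -0.03], 0],
    [[0, 0, -0.03], 0],
    [[0, 0, -0.03], 0],
    [[0, 0, -0.03], 0]
  ]
}}

```text
clock: 7.95
tool_pos: [0.5821, 0.1075, 0.0363]
orientation: [-180.0, 0.0, -110.2]
force: [-3.5, 1.0, 9.8]
opening: 0.04
```

Emit:
{"method": "apply_moves", "body": {
  "motion": [
    [[0, 0, 0], 0],
    [[0, 0, 0], 0],
    [[0, 0, 0], 0],
    [[0, 0, 0], 0],
    [[0, 0, 0], 0],
    [[0, 0, 0], 0],
    [[0, 0, 0], 0],
    [[0, 0, 0], 0],
    [[0, 0, 0], 0],
    [[0, 0, 0], 0]
  ]
}}

```text
clock: 8.95
tool_pos: [0.5821, 0.1075, 0.0363]
orientation: [-180.0, 0.0, -110.2]
force: [-3.3, 0.6, 9.0]
opening: 0.0399
```

```bash
python3 - <<'E'
from plant import ctrl
import cv2,numpy as np
for i in range(2):
    o=ctrl.get_obs();print({k:o[k] for k in("clock","tool_pos","force","opening")})
    im,d=ctrl.snapshot("scene"); c=cv2.resize(im[150:290,190:330],None,fx=4,fy=4,interpolation=cv2.INTER_CUBIC);cv2.imwrite(f"pics/scene6{i}.png",np.clip(c*1.6,0,255).astype(np.uint8))
im,d=ctrl.snapshot("top"); cv2.imwrite("pics/top6.png",im)
E
```

```text
{'clock': 8.95, 'tool_pos': array([0.58214151, 0.10748018, 0.03634305]), 'force': array([-3.27512142,  0.56151448,  8.96215153]), 'opening': 0.039911037556056496}
{'clock': 9.0, 'tool_pos': array([0.58211065, 0.10746119, 0.03631238]), 'force': array([-4.07349947,  0.22301025,  9.37013366]), 'opening': 0.04010496198655327}
```

View pics/scene61.png

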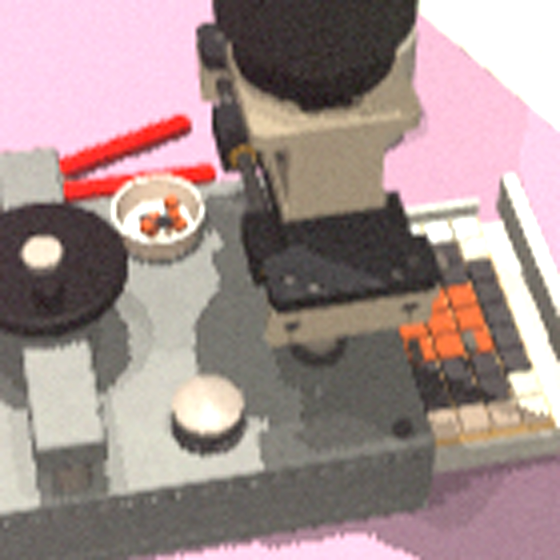

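Emit:
{"method": "apply_moves", "body": {
  "motion": [
    [[0, 0, 0], 0],
    [[0, 0, 0], 0],
    [[0, 0, 0], 0],
    [[0, 0, 0], 0],
    [[0, 0, 0], 0],
    [[0, 0, 0], 0],
    [[0, 0, 0], 0],
    [[0, 0, 0], 0],
    [[0, 0, 0], 0],
    [[0, 0, 0], 0]
  ]
}}

```text
clock: 10.1
tool_pos: [0.5821, 0.1075, 0.0363]
orientation: [-180.0, 0.0, -110.2]
force: [-3.9, -0.0, 8.7]
opening: 0.0401
```

```bash
python3 - <<'E'
from plant import ctrl
import cv2,numpy as np
o=ctrl.get_obs();print(o["clock"],o["tool_pos"],o["force"])
im,d=ctrl.snapshot("scene"); a=cv2.imread("pics/scene61.png")
im0=im.copy()
c=np.clip(cv2.resize(im[150:290,190:330],None,fx=4,fy=4,interpolation=cv2.INTER_CUBIC)*1.6,0,255).astype(np.uint8)
print("diff vs 1s ago", cv2.absdiff(cv2.GaussianBlur(c,(15,15),0),cv2.GaussianBlur(a,(15,15),0)).max())
C=np.array([.5818,.1073])+.075*np.array([np.cos(np.radians(-20.2)),np.sin(np.radians(-20.2))])
f=-np.array([np.cos(np.radians(-20.2)),np.sin(np.radians(-20.2))]);l=np.array([-f[1]*-1*-1,f[0]]);l=np.array([np.cos(np.radians(69.8)),np.sin(np.radians(69.8))])
cm=ctrl.camera_model("scene");Ti=np.linalg.inv(cm["cam_to_world"])
for dd,col in((.191,(255,0,0)),(.221,(0,0,255))):
  for s in(-.089,0,.089):
    p=C+f*dd+l*s;q=Ti@[p[0],p[1],.034,1];u,v=cm["cx"]+cm["fx"]*q[0]/q[2],cm["cy"]+cm["fy"]*q[1]/q[2]
    print(dd,s,u,v);cv2.circle(im0,(round(u),round(v)),1,col,-1)
cv2.imwrite("pics/scene7.png",np.clip(cv2.resize(im0[160:300,220:370],None,fx=4,fy=4,interpolation=cv2.INTER_CUBIC)*1.4,0,255).astype(np.uint8))
E
```

```text
10.1 [0.58213646 0.10745817 0.03634222] [-3.90547408 -0.02795282  8.65730766]
diff vs 1s ago 15
0.191 -0.089 305.871619728698 197.21505414341672
0.191 0 317.21874225092483 225.6336282216268
0.191 0.089 330.0303521137521 257.71997286404223
0.221 -0.089 318.1404875024708 195.37261544765602
0.221 0 330.1781772799221 223.55503572149289
0.221 0.089 343.76221063501526 255.35772744263676
```

View pics/scene7.png

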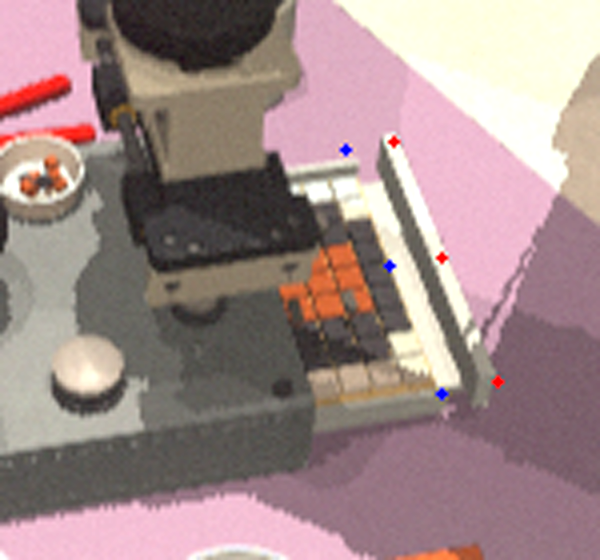

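The lip is at the predicted 90 mm position (red marks) and hasn't moved for a second. Releasing both keys by going straight up.

Emit:
{"method": "apply_moves", "body": {
  "motion": [
    [[0, 0, 0.4], 0],
    [[0, 0, 1], 0],
    [[0, 0, 2], 0],
    [[0, 0, 3.5], 0],
    [[0, 0, 5.5], 0],
    [[0, 0, 8], 0],
    [[0, 0, 10.5], 0],
    [[0, 0, 13], 0],
    [[0, 0, 14.5], 0],
    [[0, 0, 15], 0]
  ]
}}

```text
clock: 11.15
tool_pos: [0.5828, 0.1077, 0.1876]
orientation: [-179.9, 0.1, -110.2]
force: [-0.4, 0.4, -1.1]
opening: 0.0401
```

Emit:
{"method": "apply_moves", "body": {
  "motion": [
    [[-1, 1.5, 0], 0],
    [[-3, 4, 0], 0],
    [[-5, 7, 0], 0],
    [[-7, 10, 0], 0],
    [[-9, 13, 0], 0],
    [[-11, 16, 0], 0],
    [[-12.5, 18, 0], 0],
    [[-13, 19, 0], 0],
    [[-13, 19, 0], 0],
    [[-13, 19, 0], 0]
  ]
}}

```text
clock: 12.15
tool_pos: [0.452, 0.297, 0.1849]
orientation: [180.0, -0.0, -110.2]
force: [0.8, 0.4, 0.2]
opening: 0.0401
```

```bash
python3 - <<'E'
from plant import ctrl
import cv2,numpy as np
o=ctrl.get_obs();print(o["clock"],o["tool_pos"],o["force"],abs(o["qvel"]).max())
for n in("scene","top"):
    im,d=ctrl.snapshot(n); cv2.imwrite(f"pics/{n}8.png",cv2.resize(im,None,fx=1.5,fy=1.5))
E
```

```text
12.15 [0.45195901 0.29700566 0.18494714] [0.80659458 0.42760232 0.16373486] 0.9445751206546891
```

View pics/scene8.png

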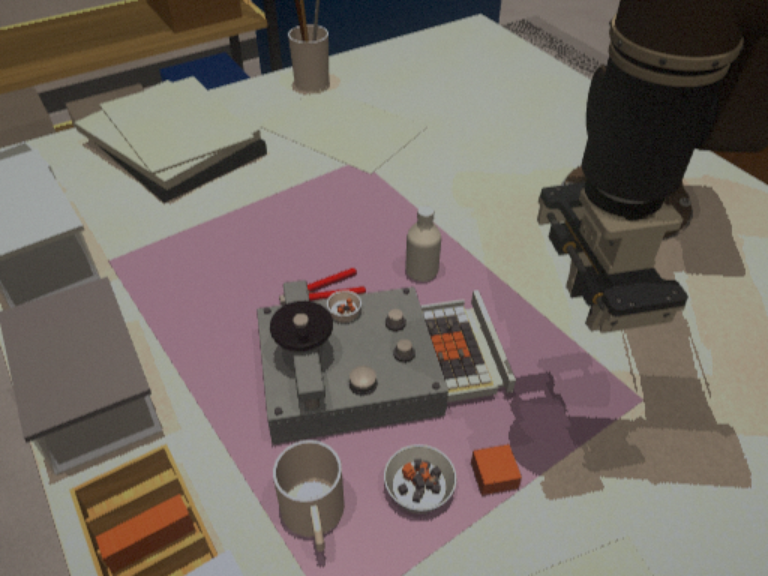

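View pics/top8.png

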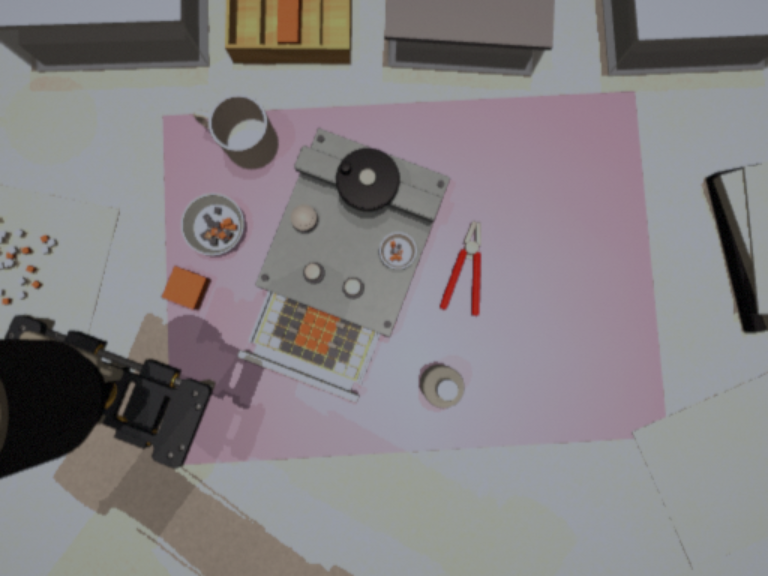

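The tray is out (lip from about (475,295) to (510,390) in the scene view). Both keys are up again at (395,318) and (404,348), and nothing else has moved. The arm is clear, so I'm handing in.

```bash
python3 -c "
from plant import ctrl
print(ctrl.close_job())"
```

```text
the job is handed in; nothing more can be done
None
```

I pressed both release keys down together and held them for about 4 s. The tray slid all the way out, then I let both keys go by lifting straight up, moved clear and handed the job in at about 12 s.

- **Tray:** the front lip was at the predicted 90 mm position in the scene view and did not change over the last second of holding.
- **Keys:** the upward force while held was about 9 N in total, which means roughly 7 mm or more of travel on each. After I let go, the camera views show both keys back up.
- **Surroundings:** the mushroom button, chip dish and other objects look untouched in the last pictures. With the arm clear, the force reading was about zero.

**Disagreement:** the fingertips did not match the stated tool point. The wrist depth images showed them ending about 40 mm short of it. I stepped down watching the force, and contact came with the reported tool point about 38 mm below the key tops.

**Unexplained force:** there was a steady sideways force of 3–4 N along -x while the keys were held. I did not find its cause, and it went away on release.

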